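# Seat a board connector in the guarded lever press

### The job

The black connector on the green circuit board still stands proud of the board. With the fingertips, push the board carrier by its blue tab along the guide until it is fully home against the end stop, then reach through the window of the yellow guard and press the red lever all the way down, so that the connector is seated on the board, and let the lever come back up. Do not touch the guard, do not lift the carrier or pick anything up, and leave the bottle, the jar and the black pack standing where they are.

Things in the scene. Friction and masses are not known exactly. Their poses are not given: they have to be found in the camera images.
- press: Small bench press, bolted down (grey base plate and column, 8 mm base). Origin: on the bench under the middle of the press, below the lever's ram. Its x axis points to the column at the back (away from the robot), y to the left towards the end stop, z up. A guide of two aluminium rails (84 mm apart inside, tops 18 mm above the bench) runs along y at x = 0, from y = -0.26 to the end stop, whose face is at y = +0.045; the guide's floor is 8 mm above the bench.
- guard: Fixed guard over the press: yellow frame 154 x 154 x 6 mm round a square window, on posts, with clear panels at the front and sides (outside at x = -0.105 and y = +-0.077 in the press frame). Same origin and axes as the press. The frame slopes up away from the robot by 0.26 rad (at the window's front edge it is 0.098 m, at its rear edge 0.126 m above the bench; the highest point of the guard is 0.136 m). The rules fail on any contact of the robot with it above 0.5 N.
- window (a point): Centre of the guard window, 112 mm above the bench, at x = -0.03, y = 0 in the press frame. Free opening 110 mm along y, and 106 mm along x seen from above.
- lever_pad (a point): Centre of the top of the red lever pad (34 mm along x, 32 mm along y), at x = -0.03, y = 0 in the press frame; right under the window. At rest it is 95 mm above the bench, pressed down about 70 mm (25 mm travel, nearly straight down).
- lever (a joint): Lever angle, rad: 0 at rest (up), 0.25 at its lower stop (which gives a little). Sprung, returns by itself; pressing the pad takes about 3 N at first and up to 10 N at the bottom. With the carrier home, the ram meets the connector at about 0.16 and has seated it at about 0.24. The rules count the lever as down above 0.22.
- carrier: Loose aluminium board carrier, 80 x 190 x 8 mm plate, 0.25 kg, lying in the guide (2 mm play each side); origin at the centre of its underside, axes as the press. The green board lies on it under the connector, near its +y end. It starts 60 to 95 mm short of home; home is carrier origin at y = -0.05 in the press frame (its leading edge on the end stop).
- push_tab (a point): Middle of the outer (-y) face of the blue push tab at the carrier's -y end, 38 mm above the bench; the tab is 62 mm wide along x, 8 mm thick, and its top is 50 mm above the bench. Push it towards +y of the press; when home this face is at y = -0.145 in the press frame, clear of the guard.
- connector: Black pin connector 16 x 42 x 10 mm on the board, origin at the centre of its underside, at x = 0, y = +0.05 in the carrier frame. Underside 20 mm above the carrier's underside at the start (6 mm proud), 14 mm when seated. It stays where it is pressed to (friction 3 N).
- flux_bottle: White dropper bottle with red spout, 38 x 38 x 109 mm, left of the press; origin at the centre of its underside. Leave alone.
- paste_jar: White jar with black lid, 61 x 61 x 53 mm, in front of the press; origin at the centre of its underside. Leave alone.
- carrier_pack: Black pack of plastic carriers, 52 x 118 x 50 mm, long side roughly along the guide and in front of it (on the robot's side); origin at the centre of its underside. Leave alone.

How it is judged (in metres and radians):
On the way, in this order (a step that is already met when the one before it is completed fails the run):
1. the carrier is fully home (within 3.5 mm of the end stop) while the lever is still up and the connector still proud (y of carrier in the frame of press above -0.0535 m and value of joint lever below 0.05 rad and z of connector in the frame of carrier above 0.0185 m), for 0.2 s.
2. the lever is pressed all the way down by the fingers, with the carrier home, and the connector seats (y of carrier in the frame of press above -0.0535 m and value of joint lever above 0.22 rad and contact force between the fingers and press above 1 N and z of connector in the frame of carrier below 0.0155 m), for 0.1 s.
At the end, for the whole second after the job is handed in: The carrier lies home in the guide (within 3.5 mm of the end stop), at rest; the connector is seated (within 1.5 mm of the board); the lever is back up (within 0.04 rad) (y of carrier in the frame of press above -0.0535 m and z of connector in the frame of carrier below 0.0155 m and value of joint lever below 0.04 rad and linear speed of carrier below 0.01 m/s and z of carrier in the frame of press below 0.0105 m); the robot touches nothing.
It fails at once if the robot touches the guard (more than 0.5 N) (contact force between any of the fingers, the arm and guard above 0.5 N).
It fails at once if the carrier is lifted (more than 6 mm) or tipped out of its guide (z of carrier in the frame of press above 0.014 m or angle between carrier's own z axis and vertical above 0.08 rad).
It fails at once if the bottle, the jar or the black pack is moved more than 15 mm or tipped (distance of any of flux_bottle, paste_jar, carrier_pack from where it was at the start of the episode above 0.015 m or angle between any of flux_bottle, paste_jar, carrier_pack's own z axis and vertical above 0.3 rad).
It also fails if it takes over 43 s, if anything falls off the work surface, if the arm or the gripper's body presses on something with over 40 N, if the wrist force passes 120 N, or if a joint passes its speed limit or range.

### The arm

A 6-joint arm with a two-finger parallel gripper is mounted at the origin on a cart in front of the work surface, level with it; the furniture and walls round the work are solid. World frame = base frame: x ahead of the robot, y to its left, z up, the work surface at z = 0. Lengths are in mm, angles in rad, forces in N, time in s.
With the tool pointing down it reaches from about 400 to 925 mm from the base axis. Payload 12.5 kg.
Tool frame: the origin (TCP) lies at the very end of the fingers, on their centre line; the grasp point (between the pads) lies 19 mm behind it; y points along the fingers, z is the direction in which the jaws open and shut, and the axes are right-handed (so a half turn about y gives the same grasp; the last joint's range is limited). The gripper opens to 95 mm and grips with 3 to 60 N. Pads are 20 mm wide; open, the fingers measure 119 mm over their backs; the gripper's body (75 mm by 180 mm) begins 59 mm behind the grasp point.
Start: joints at [1.057, 0.491, 1.559, -0, 1.092, -0.106], TCP at [247.855, 573.772, 214.661] pointing down, gripper open.
Joint ranges: [-3.1, 3.1], [-0.84, 2.19], [0.05, 2.79], [-1.13, 4.28], [0.06, 2.93], [-2.69, 2.69]. Speed limits (rad/s): [2.22, 2.22, 2.79, 3.14, 3.14, 3.14].

### API

Orientations are given as [roll, pitch, yaw] about the fixed x, y, z axes, in that order (R = Rz(yaw) Ry(pitch) Rx(roll)).
In Python, from cell import env, optics gives the robot as it stands.
- The arm moves only by the tool drive_tool, never from a script. Its argument "steps" is a list of rows, each an object with "slide": the shift along the tool's x, y, z in m, a list of three; "dr": the turn, a rotation vector about the tool's x, y, z in rad, a list of three; "fingers": the finger opening in m, from 0 to 0.0951. A call has 1 to 5 rows; each row is the pose to reach, as a shift and turn from the pose commanded when the call began, along the tool's axes at that moment; what a row does not reach only later rows make up. A row lasts 1/12 s, in which the tool goes at most 41.7 mm and 7.16 degrees, less where a joint would pass 70% of its speed; a pose out of reach is approached as far as the arm can. A call with a gripper value outside its range is refused whole. The fingers move at their own pace and stop on an object; the grip force is fixed at half the most. Time passes only in rows, so rows that repeat a pose let the fingers close. It gives the time, the measured TCP pose, the force and the opening at its end, in the units of the state.
- env.state(): the state, without advancing time (a new reading comes with each control period).
- optics.read_camera(name): name is "scene" or "top"; returns the picture (420x560x3 uint8, red, green, blue); there is no depth.
- optics.camera_model(name): a dict with "mtx" (3x3 intrinsics, pixels), "distortion" ([k1, k2, p1, p2, k3] as OpenCV has them; the pictures are not rectified), "R" (3x3) and "t" (3): a world point X has camera coordinates R X + t. Camera axes: x right, y down, z forward; pixel columns grow to the right and rows downward; lengths in mm; the calibration is good to about 2 mm. A picture is of the moment at which its call begins. camera_model takes no time and is no camera call.
- env.job_done(): hands the job in, once; it reports no verdict.
The state is a dict: "t": time; "joints": joint angles; "qvel": joint speeds; "tau": joint torques, N m; "eef_pos": TCP position; "tcp_rot": TCP orientation; "ft_force": force on the tool from outside, world axes, zero at the start; "moment": the same for the moment, N m; "opening": opening from 0.0 (shut) to 1.0 (fully open).
Only numpy, scipy, OpenCV 4.12 (cv2) and the standard library are available. Lean on these libraries where they do the work, as an engineer would, in place of code of your own. Each camera call takes 0.05 s, during which the arm holds its last target.

## Working session

There is one attempt and no reset: what is moved stays moved. The work goes in short steps, Python scripts to look and compute and a tool call to move; the robot and the scene stay as the last step left them, time stands still between calls to the robot, and variables do not carry over. Pictures are saved under pics/ and viewed, and the job is handed in when it is done.

Besides the shell and the picture viewer there is one more tool, called after "Emit:" in YAML: its name, and indented under it one key for each argument. drive_tool: Moves the arm, as the interface text tells. Its arguments: {"type":"object","properties":{"steps":{"type":"array","items":{"type":"object","properties":{"slide":{"type":"array","items":{"type":"number"}},"dr":{"type":"array","items":{"type":"number"}},"fingers":{"type":"number"}}}}},"required":["steps"]}

```bash
mkdir -p pics; ls
python3 - <<'E'
from cell import env, optics
import cv2
s=env.state()
for k in s: print(k,s[k])
for n in ("scene","top"):
    im=optics.read_camera(n); cv2.imwrite(f"pics/{n}0.png",cv2.cvtColor(im,cv2.COLOR_RGB2BGR))
    print(n,optics.camera_model(n))
E
```

```text
pics
t 0.0
joints [ 1.05742078e+00  4.91588832e-01  1.55942801e+00 -4.66031538e-06
  1.09167558e+00 -1.05580783e-01]
qvel [-0.00023361 -0.00122645  0.00020971  0.00042493  0.00082007  0.00026763]
tau [ 1.72350428e-03 -6.12650943e+01 -2.58176333e+01  6.93260855e-02
  4.83375625e-02 -8.12844542e-05]
eef_pos [247.72352458 573.56351902 214.05093694]
tcp_rot [-1.57189041e+00  1.11788872e-04 -4.07792677e-01]
ft_force [-0.63963256  0.27401586 -0.34504943]
moment [0.02160303 0.03263933 0.0076066 ]
opening 1.0019923626695952
scene {'mtx': array([[397.92748713,   0.        , 276.2041157 ],
       [  0.        , 397.92748713, 201.40677129],
       [  0.        ,   0.        ,   1.        ]]), 'distortion': array([0.00760705, 0.        , 0.        , 0.        , 0.        ]), 'R': array([[-0.57845127, -0.8157028 , -0.00480305],
       [-0.32328834,  0.2346562 , -0.91674485],
       [ 0.74891841, -0.52873945, -0.39944439]]), 't': array([341.07568303, 234.42508279, 536.16553072])}
top {'mtx': array([[533.78773514,   0.        , 282.34992851],
       [  0.        , 533.78773514, 209.73365706],
       [  0.        ,   0.        ,   1.        ]]), 'distortion': array([-0.09481278,  0.        ,  0.        ,  0.        ,  0.        ]), 'R': array([[ 0.01816256, -0.99974561, -0.01337308],
       [-0.98074495, -0.01521298, -0.19469953],
       [ 0.19444655,  0.01665182, -0.98077177]]), 't': array([  89.83377598,  539.1589531 , 1279.25843282])}
```

View pics/scene0.png

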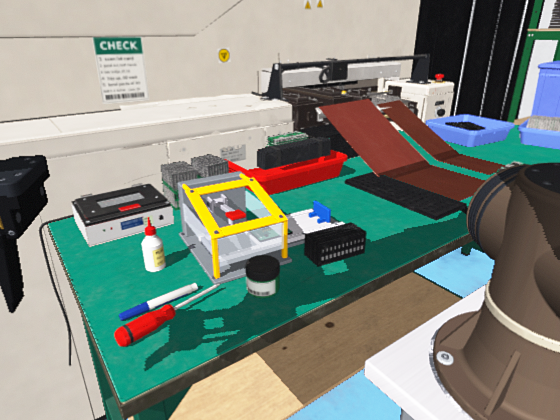

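View pics/top0.png

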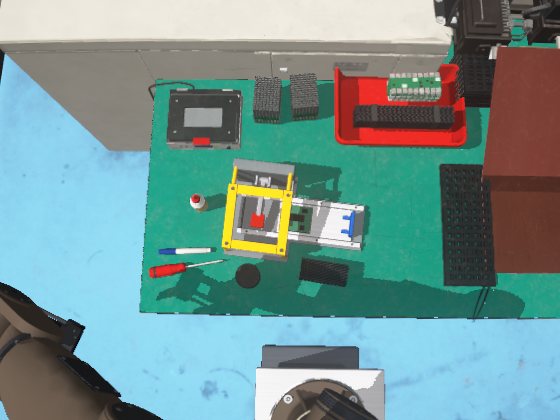

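The scene view shows the guard at about (235,225), the blue tab at (320,212), the jar at (263,277) and the pack at (335,243). In the top view they are at (258,218), (348,223), (247,276) and (323,271). I'll zoom in for precise corners.

Run:
```python
import cv2
a=cv2.imread("pics/top0.png")[150:300,180:380]; cv2.imwrite("pics/top0z.png",cv2.resize(a,None,fx=4,fy=4,interpolation=cv2.INTER_CUBIC))
a=cv2.imread("pics/scene0.png")[160:300,130:380]; cv2.imwrite("pics/scene0z.png",cv2.resize(a,None,fx=3.2,fy=3.2,interpolation=cv2.INTER_CUBIC))
```

```text
(no output)
```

View pics/top0z.png

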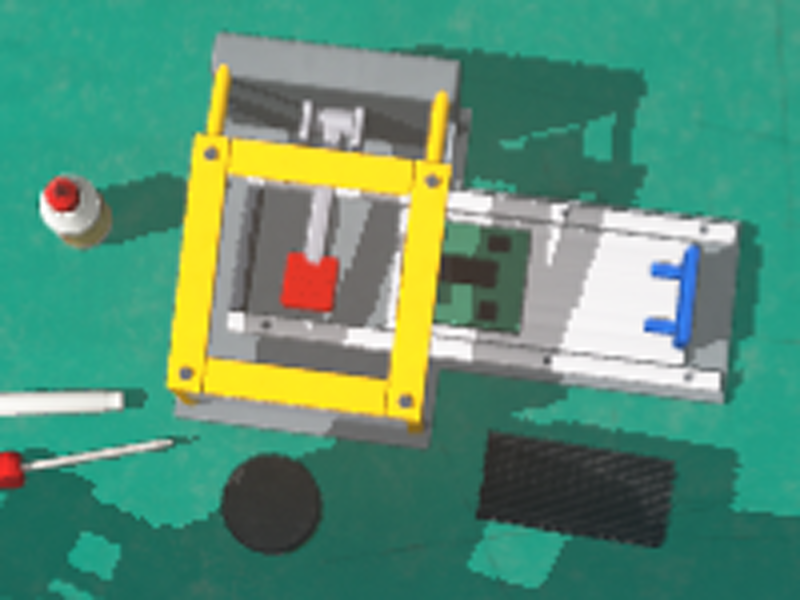

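View pics/scene0z.png

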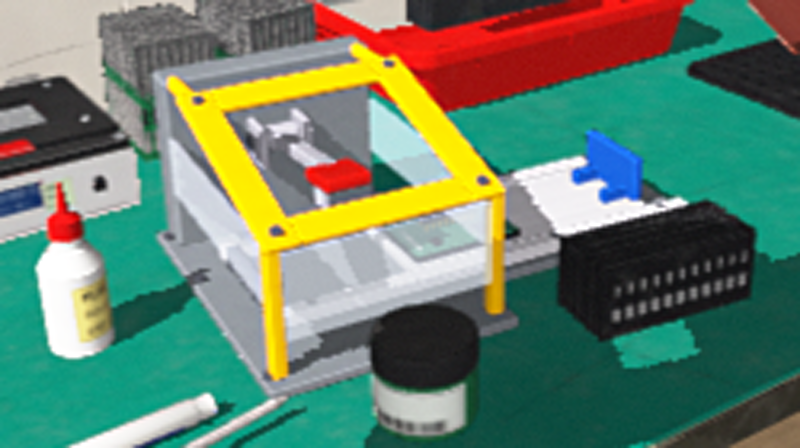

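```bash
cat > h.py <<'E'
import numpy as np, cv2
from scipy.optimize import least_squares
from cell import env, optics
cams={n:optics.camera_model(n) for n in("top","scene")}
def proj(n,P):
    c=cams[n]; return cv2.projectPoints(np.atleast_2d(P).astype(float),cv2.Rodrigues(c['R'])[0],c['t'],c['mtx'],c['distortion'])[0][:,0]
def zt(p,n="top"):
    p=np.atleast_2d(p).astype(float)
    return (p+.5)/4-.5+[180,150] if n=="top" else (p+.5)/3.2-.5+[130,160]
def ray(n,uv):
    c=cams[n]; u=cv2.undistortPoints(np.atleast_2d(uv).astype(float).reshape(-1,1,2),c['mtx'],c['distortion'])[:,0]
    d=np.c_[u,np.ones(len(u))]@c['R']; return -c['R'].T@c['t'],d/np.linalg.norm(d,axis=1)[:,None]
def atz(n,uv,z):
    o,d=ray(n,uv); return o+d*((z-o[2])/d[:,2])[:,None]
def tri(a,b):
    o1,d1=ray("top",a);o2,d2=ray("scene",b);d1=d1[0];d2=d2[0]
    A=sum(np.eye(3)-np.outer(d,d) for d in(d1,d2)); bb=sum((np.eye(3)-np.outer(d,d))@o for o,d in((o1,d1),(o2,d2)))
    X=np.linalg.solve(A,bb); return X,np.linalg.norm(np.cross(d1,X-o1)),np.linalg.norm(np.cross(d2,X-o2))
E
python3 - <<'E'
from h import *
s,c=np.sin(.26),np.cos(.26)
def fr(a,b): # a along slope, b along y, top surface
    return [-30+a*c-3*s,b,112+a*s+3*c]
obj=np.array([fr(77,77),fr(77,-77),fr(-77,77),fr(-77,-77)])
top=zt([(197,134),(450,165),(168,390),(424,420)])
sc=zt([(185,100),(392,52),(262,245),(503,187)],"scene")
pad=np.array([(-13,16,95),(-13,-16,95),(-47,-16,95),(-47,16,95)])
tp=zt([(290,252),(338,260),(333,312),(281,306)]); sp=zt([(307,168),(345,158),(370,178),(325,190)],"scene")
def T(p,X):
    R=cv2.Rodrigues(np.array([0,0,p[3]]))[0]; return X@R.T+p[:3]
# pads in scene order: (+y,-+x..)
def f(p): return np.r_[proj("top",T(p,obj))-top,proj("scene",T(p,obj))-sc,(proj("top",T(p,pad))-tp)].ravel()
p0=[600,100,0,-.1]
r=least_squares(f,p0,loss="soft_l1"); print(r.x); print(f(r.x).reshape(-1,2).round(1))
print("pad scene",proj("scene",T(r.x,pad)),sp)
for m in ("top","scene"):
    g=lambda p:(np.r_[proj(m,T(np.r_[p[:2],0,p[2]],obj))-(top if m=="top" else sc)]).ravel()
    q=least_squares(g,[600,100,-.1]);print(m,q.x,q.cost)
p=r.x
Ri=cv2.Rodrigues(np.array([0,0,p[3]]))[0]
# tab top corners: front(-x) outer, rear outer
for a,b in [((691,348),(641,165)),((699,245),(588,130))]:
    X,e1,e2=tri(zt(a),zt(b,"scene")); print("tab",X,e1,e2,"press",(X-p[:3])@Ri)
    print("  z50 top",(atz("top",zt(a),50)-p[:3])@Ri, "scene",(atz("scene",zt(b,"scene"),50)-p[:3])@Ri)
print("rail end corners", (atz("top",zt([(738,222),(722,375)]),18)-p[:3])@Ri)
print("jar",atz("top",zt((272,503)),53),"pack",[(atz("top",zt(q),50)).round(0) for q in((487,432),(676,460),(662,548),(478,518))],"bottle tip",atz("top",zt((63,190)),109))
E
```

```text
[ 5.33058239e+02  1.55346780e+02 -1.81699906e-01 -1.05841355e-01]
[[-0.7 -0.3]
 [ 0.5 -0.4]
 [-0.5 -0.3]
 [-0.6  0.1]
 [-2.4 -1.7]
 [ 1.7  0.2]
 [ 1.7  1.3]
 [ 1.9  0.3]
 [-0.6 -0.3]
 [ 0.5 -0.7]
 [-0.1  0.1]
 [-0.2 -0. ]]
pad scene [[225.30135852 211.03978109]
 [239.87796798 207.74618661]
 [247.04906099 213.93503405]
 [232.09163016 217.45999354]] [[225.59375 212.15625]
 [237.46875 209.03125]
 [245.28125 215.28125]
 [231.21875 219.03125]]
top [ 5.32505651e+02  1.54628405e+02 -1.02311500e-01] 0.5151047423195949
scene [ 5.35347967e+02  1.55373236e+02 -1.15584110e-01] 8.299642299561953
tab [475.89881423 -74.5493173   43.97080929] 2.8405705421140377 2.840570542114021 press [ -32.55245347 -234.6481473    44.1525092 ]
  z50 top [[ -35.28045043 -236.27225632   50.18169991]] scene [[ -41.05491612 -224.50889113   50.18169991]]
tab [540.62015432 -79.52986528  47.42673266] 2.8631950008821256 2.8631950008820413 press [  32.33287227 -232.76341258   47.60843256]
  z50 top [[  30.08364463 -234.80927087   50.18169991]] scene [[  29.35708715 -227.19129241   50.18169991]]
rail end corners [[  54.82612842 -261.42741891   18.18169991]
 [ -44.98860778 -260.73005268   18.18169991]]
jar [[372.76520466 180.84804438  53.        ]] pack [array([[419.,  50.,  50.]]), array([[403., -66.,  50.]]), array([[350., -58.,  50.]]), array([[366.,  55.,  50.]])] bottle tip [[554.35629375 308.48863448 109.        ]]
```

```bash
cat >> h.py <<'E'
P=np.array([533,155.,0]);YAW=-.105
def W(X,p=P,yaw=YAW): return np.atleast_2d(X)@cv2.Rodrigues(np.array([0,0,yaw]))[0].T+p
def L(X,p=P,yaw=YAW): return (np.atleast_2d(X)-p)@cv2.Rodrigues(np.array([0,0,yaw]))[0]
def overlay(n,im,ty,out,p=P,yaw=YAW,k=None):
    x0,y0,w,hh,k=(180,150,200,150,4) if n=="top" else (130,160,250,140,3.2)
    im=cv2.cvtColor(im[y0:y0+hh,x0:x0+w],cv2.COLOR_RGB2BGR) ; im=cv2.resize(im,None,fx=k,fy=k,interpolation=cv2.INTER_CUBIC)
    s,c=np.sin(.26),np.cos(.26)
    fr=lambda a,b:[-30+a*c-3*s,b,112+a*s+3*c]
    polys=[[fr(a,b) for a,b in((h,h),(h,-h),(-h,-h),(-h,h))] for h in(77,)]
    polys+=[[fr(a,b) for a,b in((55,55),(55,-55),(-55,-55),(-55,55))]]
    polys+=[[(-13,16,95),(-13,-16,95),(-47,-16,95),(-47,16,95)]]
    polys+=[[(x,45,18),(x,-260,18)] for x in(42,-42)]
    polys+=[[(31,ty,50),(-31,ty,50),(-31,ty+8,50),(31,ty+8,50)]]
    for q in polys:
        u=(proj(n,W(q,p,yaw))-[x0,y0]+.5)*k-.5
        cv2.polylines(im,[np.round(u).astype(int)],True,(255,0,255),1)
    cv2.imwrite(out,im)
E
python3 - <<'E'
from h import *
for a,b in(((213,33),(155,72)),((460,62),(352,38))): X,e,_=tri(zt(a),zt(b,"scene")); print(X,e,L(X))
for n in("top","scene"):
    overlay(n,cv2.cvtColor(cv2.imread(f"pics/{n}0.png"),cv2.COLOR_BGR2RGB),-235,f"pics/ov_{n}.png")
E
```

```text
[647.55476567 217.92853886 128.41725354] 1.2539893839622673 [[107.32850049  74.58812455 128.41725354]]
[633.33350047  70.99019184 125.96840342] 0.9436259000660732 [[108.58575016 -73.03145929 125.96840342]]
```

View pics/ov_top.png

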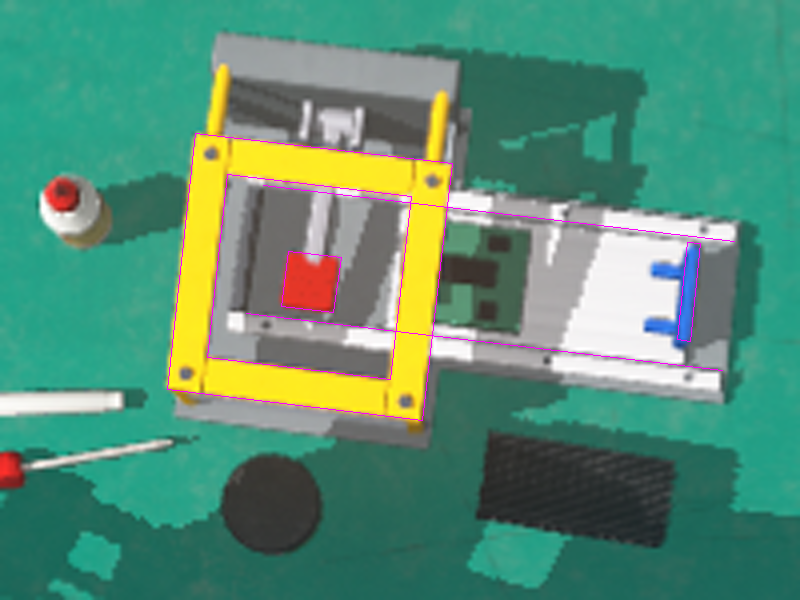

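View pics/ov_scene.png

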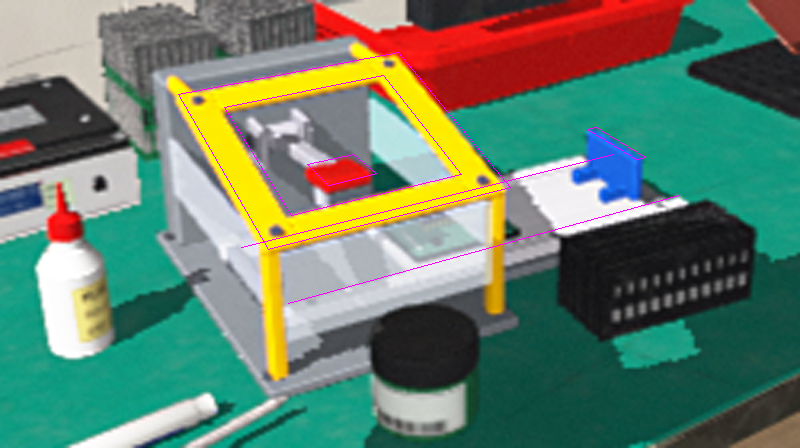

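```bash
cat >> h.py <<'E'
from scipy.spatial.transform import Rotation as Ro
def goto(t,yaw,world=False):
    s=env.state(); R=Ro.from_euler('xyz',s['tcp_rot']).as_matrix()
    G=t if world else W(t)[0]
    d=R.T@(np.array(G)-s['eef_pos'])/1000; Rt=Ro.from_euler('xyz',[-np.pi/2,0,yaw]).as_matrix()
    print("target",np.round(G,1),"slide",d.round(4),"dist",np.linalg.norm(d).round(3),"dr",Ro.from_matrix(R.T@Rt).as_rotvec().round(4),"t",s['t'], "local now",L(s['eef_pos']).round(1),"F",s['ft_force'].round(1))
E
python3 -c "
from h import *
goto((0,-272,200),YAW-np.pi/2)"
```

```text
target [ 504.5 -115.5  200. ] slide [ 0.509   0.0146 -0.5308] dist 0.736 dr [9.000e-04 1.268e+00 5.000e-04] t 0.1 local now [[-327.6  386.4  214.1]] F [0.7 0.2 0.7]
```

Emit:
drive_tool:
  steps:
    - {"slide":[0.02,0,-0.02],"dr":[0,0.1,0],"fingers":0}
    - {"slide":[0.047,0,-0.049],"dr":[0,0.22,0],"fingers":0}
    - {"slide":[0.075,0,-0.078],"dr":[0,0.34,0],"fingers":0}
    - {"slide":[0.103,0,-0.107],"dr":[0,0.46,0],"fingers":0}
    - {"slide":[0.13,0,-0.136],"dr":[0,0.58,0],"fingers":0}

```text
t: 0.52
eef_pos: [313.3, 395.6, 214.4]
tcp_rot: [-1.571, -0.0, -0.993]
ft_force: [1.0, 0.6, 0.7]
opening: 0.705
```

```bash
python3 -c "
from h import *
goto((0,-272,200),YAW-np.pi/2)"
```

```text
target [ 504.5 -115.5  200. ] slide [ 0.5325  0.0145 -0.1189] dist 0.546 dr [3.000e-04 6.826e-01 2.000e-04] t 0.5167 local now [[-243.7  216.2  214.4]] F [1.  0.6 0.7]
```

Emit:
drive_tool:
  steps:
    - {"slide":[0.038,0,-0.0085],"dr":[0,0.11,0],"fingers":0}
    - {"slide":[0.076,0,-0.017],"dr":[0,0.22,0],"fingers":0}
    - {"slide":[0.114,0,-0.0255],"dr":[0,0.33,0],"fingers":0}
    - {"slide":[0.152,0,-0.034],"dr":[0,0.44,0],"fingers":0}
    - {"slide":[0.19,0,-0.0425],"dr":[0,0.55,0],"fingers":0}

```text
t: 0.93
eef_pos: [382.5, 213.6, 214.6]
tcp_rot: [-1.571, 0.0, -1.543]
ft_force: [0.9, 0.6, -1.1]
opening: 0.358
```

```bash
python3 -c "
from h import *
goto((0,-272,200),YAW-np.pi/2)"
```

```text
target [ 504.5 -115.5  200. ] slide [0.3323 0.0146 0.1128] dist 0.351 dr [-0.000e+00  1.328e-01 -1.000e-04] t 0.9333 local now [[-155.8   42.5  214.6]] F [ 0.9  0.6 -1.1]
```

Emit:
drive_tool:
  steps:
    - {"slide":[0.037,0.001,0.0125],"dr":[0,0.06,0],"fingers":0}
    - {"slide":[0.074,0.003,0.025],"dr":[0,0.13,0],"fingers":0}
    - {"slide":[0.111,0.005,0.0377],"dr":[0,0.133,0],"fingers":0}
    - {"slide":[0.148,0.006,0.05],"dr":[0,0.133,0],"fingers":0}
    - {"slide":[0.185,0.008,0.063],"dr":[0,0.133,0],"fingers":0}

```text
t: 1.35
eef_pos: [451.6, 30.6, 206.7]
tcp_rot: [-1.571, 0.0, -1.671]
ft_force: [0.1, 0.6, -0.1]
opening: 0.023
```

```bash
python3 -c "
from h import *
goto((0,-272,200),YAW-np.pi/2)"
```

```text
target [ 504.5 -115.5  200. ] slide [0.1401 0.0066 0.0672] dist 0.155 dr [-0.0001  0.0048 -0.0001] t 1.35 local now [[ -67.9 -132.3  206.7]] F [ 0.1  0.6 -0.1]
```

Emit:
drive_tool:
  steps:
    - {"slide":[0.035,0.001,0.017],"dr":[0,0.003,0],"fingers":0}
    - {"slide":[0.07,0.002,0.034],"dr":[0,0.003,0],"fingers":0}
    - {"slide":[0.105,0.004,0.051],"dr":[0,0.003,0],"fingers":0}
    - {"slide":[0.138,0.006,0.066],"dr":[0,0.003,0],"fingers":0}
    - {"slide":[0.138,0.006,0.066],"dr":[0,0.003,0],"fingers":0}

```text
t: 1.77
eef_pos: [504.9, -116.3, 199.9]
tcp_rot: [-1.57, -0.001, -1.677]
ft_force: [-0.0, 0.5, -1.3]
opening: 0.004
```

```bash
python3 -c "
from h import *
goto((0,-272,30),YAW-np.pi/2)"
```

```text
target [ 504.5 -115.5   30. ] slide [-0.0009  0.1699 -0.0006] dist 0.17 dr [-0.0006 -0.0016  0.0008] t 1.7667 local now [[   0.5 -272.8  199.9]] F [-0.   0.5 -1.3]
```

Emit:
drive_tool:
  steps:
    - {"slide":[0,0.038,0],"fingers":0}
    - {"slide":[0,0.076,0],"fingers":0}
    - {"slide":[0,0.112,0],"fingers":0}
    - {"slide":[0,0.145,0],"fingers":0}
    - {"slide":[0,0.17,0],"fingers":0}

```text
invalid input
```

Run:
```python
from h import *
goto((0,-247,30),YAW-np.pi/2)
im=optics.read_camera("scene");overlay("scene",im,-235,"pics/s1.png")
im=optics.read_camera("top");overlay("top",im,-235,"pics/t1.png")
```

```text
target [507.1 -90.6  30. ] slide [-0.0259  0.1699 -0.0007] dist 0.172 dr [-0.0006 -0.0016  0.0008] t 1.7667 local now [[   0.5 -272.8  199.9]] F [-0.   0.5 -1.3]
```

View pics/s1.png

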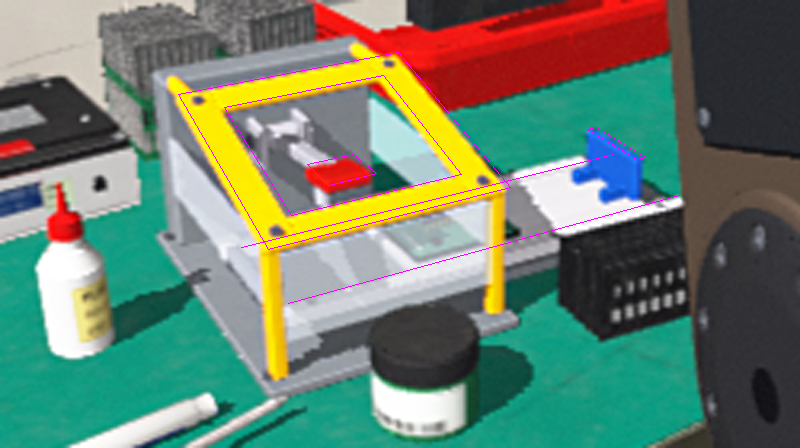

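View pics/t1.png

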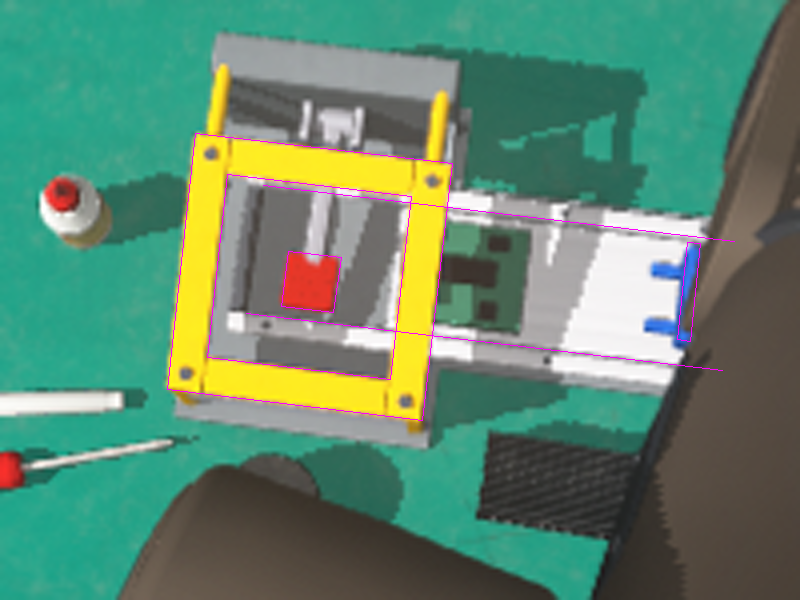

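The move was refused because each row needs `dr`. The pictures show the scene undisturbed.

Emit:
drive_tool:
  steps:
    - {"slide":[0,0.036,0],"dr":[0,0,0],"fingers":0}
    - {"slide":[0,0.073,0],"dr":[0,0,0],"fingers":0}
    - {"slide":[0,0.11,0],"dr":[0,0,0],"fingers":0}
    - {"slide":[0,0.145,0],"dr":[0,0,0],"fingers":0}
    - {"slide":[0,0.17,0],"dr":[0,0,0],"fingers":0}

```text
t: 2.28
eef_pos: [502.1, -109.7, 28.4]
tcp_rot: [-1.573, 0.001, -1.672]
ft_force: [0.2, -0.6, -0.2]
opening: 0.007
```

Run:
```python
from h import *
goto((0,-247,30),YAW-np.pi/2)
im=optics.read_camera("scene");overlay("scene",im,-235,"pics/s2.png")
```

```text
target [507.1 -90.6  30. ] slide [-0.0194 -0.0016  0.0031] dist 0.02 dr [ 0.0021  0.0034 -0.0007] t 2.2833 local now [[  -3.  -266.5   28.4]] F [ 0.2 -0.6 -0.2]
```

View pics/s2.png

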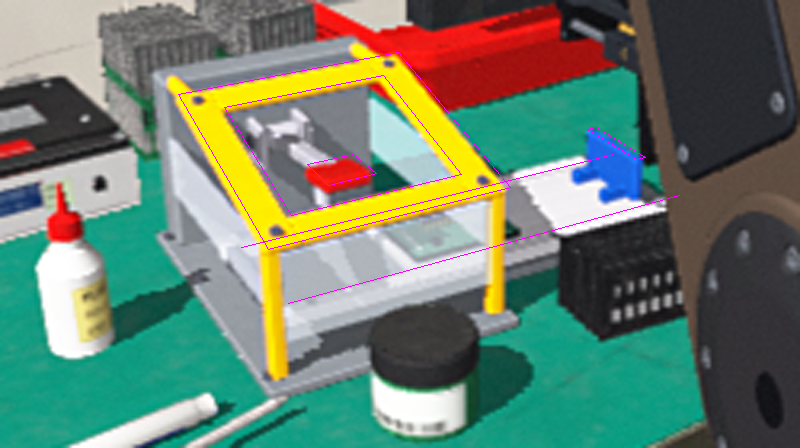

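Emit:
drive_tool:
  steps:
    - {"slide":[-0.005,-0.001,0.002],"dr":[0,0,0],"fingers":0}
    - {"slide":[-0.01,-0.001,0.002],"dr":[0,0,0],"fingers":0}
    - {"slide":[-0.015,-0.001,0.002],"dr":[0,0,0],"fingers":0}
    - {"slide":[-0.02,-0.001,0.002],"dr":[0,0,0],"fingers":0}
    - {"slide":[-0.025,-0.001,0.002],"dr":[0,0,0],"fingers":0}

```text
t: 2.75
eef_pos: [508.6, -86.1, 33.1]
tcp_rot: [-1.568, -0.001, -1.673]
ft_force: [-0.2, -2.0, 1.2]
opening: 0.005
```

Run:
```python
from h import *
goto((0,-155,30),YAW-np.pi/2)
```

```text
target [516.8   0.9  30. ] slide [-0.0873  0.0031 -0.0008] dist 0.087 dr [-0.0027  0.0026  0.0005] t 2.75 local now [[   1.  -242.3   33.1]] F [-0.2 -2.   1.2]
```

Emit:
drive_tool:
  steps:
    - {"slide":[-0.01,0.002,0],"dr":[0,0,0],"fingers":0}
    - {"slide":[-0.02,0.002,0],"dr":[0,0,0],"fingers":0}
    - {"slide":[-0.03,0.002,0],"dr":[0,0,0],"fingers":0}
    - {"slide":[-0.04,0.002,0],"dr":[0,0,0],"fingers":0}
    - {"slide":[-0.05,0.002,0],"dr":[0,0,0],"fingers":0}

```text
t: 3.17
eef_pos: [513.1, -35.8, 29.7]
tcp_rot: [-1.571, 0.0, -1.674]
ft_force: [-0.9, -2.5, 1.7]
opening: 0.002
```

Run:
```python
from h import *
goto((0,-155,30),YAW-np.pi/2)
im=optics.read_camera("scene");overlay("scene",im,-180,"pics/s3.png")
im=optics.read_camera("top");overlay("top",im,-180,"pics/t3.png")
goto((0,-155,30),YAW-np.pi/2)
```

```text
target [516.8   0.9  30. ] slide [-0.0368 -0.0003 -0.0001] dist 0.037 dr [ 0.      0.0022 -0.0001] t 3.1667 local now [[   0.2 -191.8   29.7]] F [-0.9 -2.5  1.7]
target [516.8   0.9  30. ] slide [-0.0363 -0.0005  0.0001] dist 0.036 dr [ 0.0005  0.0035 -0.0003] t 3.2667 local now [[  -0.  -191.3   29.5]] F [-0.6  0.7  0.7]
```

View pics/s3.png

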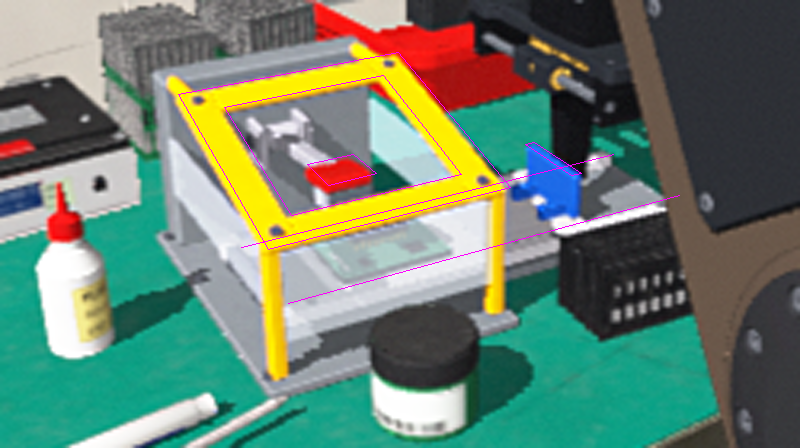

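View pics/t3.png

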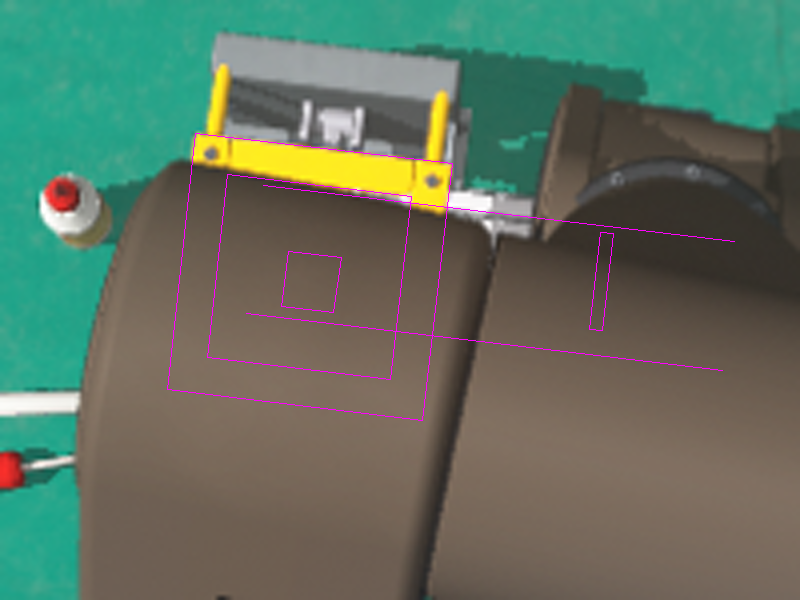

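The carrier moved as expected: tab at about (553,182) in the scene zoom, matching a face at y≈-180. I'll push the rest gently.

Emit:
drive_tool:
  steps:
    - {"slide":[-0.007,0,0],"dr":[0,0,0],"fingers":0}
    - {"slide":[-0.014,0,0],"dr":[0,0,0],"fingers":0}
    - {"slide":[-0.021,0,0],"dr":[0,0,0],"fingers":0}
    - {"slide":[-0.027,0,0],"dr":[0,0,0],"fingers":0}
    - {"slide":[-0.032,0,0],"dr":[0,0,0],"fingers":0}

```text
t: 3.68
eef_pos: [516.3, -4.4, 29.5]
tcp_rot: [-1.571, 0.0, -1.674]
ft_force: [0.1, -1.1, -0.3]
opening: 0.001
```

Emit:
drive_tool:
  steps:
    - {"slide":[-0.002,0,0],"dr":[0,0,0],"fingers":0}
    - {"slide":[-0.004,0,0],"dr":[0,0,0],"fingers":0}
    - {"slide":[-0.006,0,0],"dr":[0,0,0],"fingers":0}

```text
t: 3.93
eef_pos: [516.9, 0.9, 29.6]
tcp_rot: [-1.571, -0.0, -1.674]
ft_force: [-4.8, -16.5, 2.3]
opening: 0.004
```

Emit:
drive_tool:
  steps:
    - {"slide":[-0.001,0,0],"dr":[0,0,0],"fingers":0}
    - {"slide":[-0.002,0,0],"dr":[0,0,0],"fingers":0}

```text
t: 4.1
eef_pos: [516.5, 1.1, 29.7]
tcp_rot: [-1.572, -0.002, -1.673]
ft_force: [-6.8, -29.2, 4.5]
opening: 0.005
```

The force rose to 29 N at TCP y≈1 mm, which is where the text puts home, so the carrier is against the stop. I'll back off.

Emit:
drive_tool:
  steps:
    - {"slide":[0,0,0],"dr":[0,0,0],"fingers":0}
    - {"slide":[0.004,0,0],"dr":[0,0,0],"fingers":0}
    - {"slide":[0.012,0,0],"dr":[0,0,0],"fingers":0}
    - {"slide":[0.022,0,0],"dr":[0,0,0],"fingers":0}
    - {"slide":[0.03,0,0],"dr":[0,0,0],"fingers":0}

```text
t: 4.52
eef_pos: [514.0, -27.9, 29.6]
tcp_rot: [-1.571, 0.0, -1.674]
ft_force: [1.2, 0.2, 0.2]
opening: 0.005
```

Emit:
drive_tool:
  steps:
    - {"slide":[0,-0.02,0],"dr":[0,0,0],"fingers":0}
    - {"slide":[0,-0.055,0],"dr":[0,0,0],"fingers":0}
    - {"slide":[0,-0.09,0],"dr":[0,0,0],"fingers":0}
    - {"slide":[0,-0.125,0],"dr":[0,0,0],"fingers":0}
    - {"slide":[0,-0.15,0],"dr":[0,0,0],"fingers":0}

```text
t: 4.93
eef_pos: [514.3, -27.7, 182.5]
tcp_rot: [-1.568, 0.0, -1.674]
ft_force: [0.0, 0.3, 0.5]
opening: 0.006
```

Run:
```python
from h import *
im=optics.read_camera("scene");overlay("scene",im,-145,"pics/s4.png")
goto((-30,0,180),YAW)
goto((-30,0,180),YAW-np.pi/2)
```

```text
target [503.2 158.1 180. ] slide [-0.1837  0.0058 -0.0318] dist 0.187 dr [-0.0058 -1.5691  0.0065] t 4.9833 local now [[   2.1 -183.7  186.1]] F [ 1.2 -0.1  3.5]
target [503.2 158.1 180. ] slide [-0.1837  0.0058 -0.0318] dist 0.187 dr [-0.0079  0.0017  0.0004] t 4.9833 local now [[   2.1 -183.7  186.1]] F [ 1.2 -0.1  3.5]
```

View pics/s4.png

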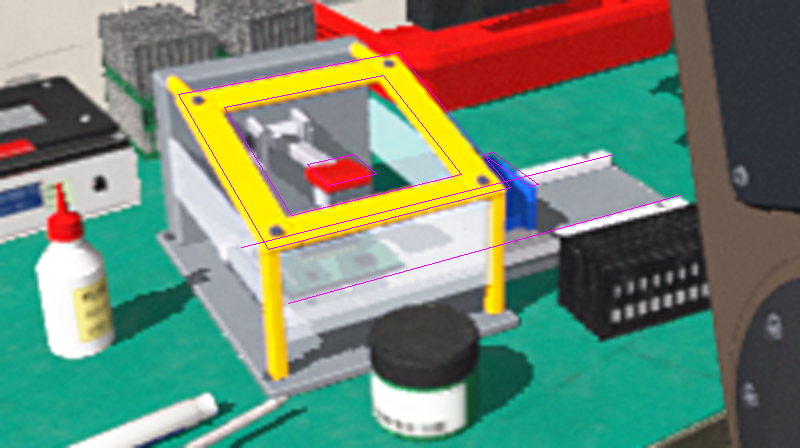

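The carrier is home: tab at about (515,193) in the zoom, matching a face at y=-145. Next I'll turn the gripper's long side along the guide and move over the window.

Emit:
drive_tool:
  steps:
    - {"slide":[-0.02,0,-0.005],"dr":[0,-0.1,0],"fingers":0}
    - {"slide":[-0.045,0,-0.01],"dr":[0,-0.22,0],"fingers":0}
    - {"slide":[-0.07,0,-0.015],"dr":[0,-0.34,0],"fingers":0}
    - {"slide":[-0.095,0,-0.02],"dr":[0,-0.46,0],"fingers":0}
    - {"slide":[-0.12,0,-0.025],"dr":[0,-0.58,0],"fingers":0}

```text
t: 5.4
eef_pos: [501.3, 95.5, 179.5]
tcp_rot: [-1.571, 0.0, -1.089]
ft_force: [0.6, 0.8, -0.3]
opening: 0.005
```

Run:
```python
from h import *
goto((-30,0,180),YAW)
```

```text
target [503.2 158.1 180. ] slide [-0.0547 -0.0005  0.0307] dist 0.063 dr [-2.000e-04 -9.836e-01 -0.000e+00] t 5.4 local now [[-25.3 -62.5 179.5]] F [ 0.6  0.8 -0.3]
```

Emit:
drive_tool:
  steps:
    - {"slide":[-0.012,0,0.006],"dr":[0,-0.11,0],"fingers":0}
    - {"slide":[-0.024,0,0.012],"dr":[0,-0.23,0],"fingers":0}
    - {"slide":[-0.035,0,0.018],"dr":[0,-0.35,0],"fingers":0}
    - {"slide":[-0.045,0,0.024],"dr":[0,-0.47,0],"fingers":0}
    - {"slide":[-0.053,0,0.03],"dr":[0,-0.59,0],"fingers":0}

```text
t: 5.82
eef_pos: [503.8, 156.0, 179.4]
tcp_rot: [-1.571, 0.0, -0.498]
ft_force: [-0.1, -0.5, 0.4]
opening: 0.005
```

Run:
```python
from h import *
goto((-30,0,180),YAW)
```

```text
target [503.2 158.1 180. ] slide [-0.0015 -0.0006  0.0016] dist 0.002 dr [-1.000e-04 -3.929e-01 -3.000e-04] t 5.8167 local now [[-29.2  -2.  179.4]] F [-0.1 -0.5  0.4]
```

Emit:
drive_tool:
  steps:
    - {"slide":[-0.001,0,0.0015],"dr":[0,-0.11,0],"fingers":0}
    - {"slide":[-0.0015,0,0.0015],"dr":[0,-0.22,0],"fingers":0}
    - {"slide":[-0.0015,0,0.0015],"dr":[0,-0.32,0],"fingers":0}
    - {"slide":[-0.0015,0,0.0015],"dr":[0,-0.393,0],"fingers":0}
    - {"slide":[-0.0015,0,0.0015],"dr":[0,-0.393,0],"fingers":0}

```text
t: 6.23
eef_pos: [503.3, 157.3, 179.3]
tcp_rot: [-1.571, 0.0, -0.108]
ft_force: [0.7, -0.2, 0.4]
opening: 0.005
```

Run:
```python
from h import *
goto((-30,0,110),YAW)
im=optics.read_camera("scene");overlay("scene",im,-145,"pics/s5.png")
```

```text
target [503.2 158.1 110. ] slide [-0.0002  0.0693  0.0008] dist 0.069 dr [-0.     -0.0028 -0.0003] t 6.2333 local now [[-29.8  -0.8 179.3]] F [ 0.7 -0.2  0.4]
```

View pics/s5.png

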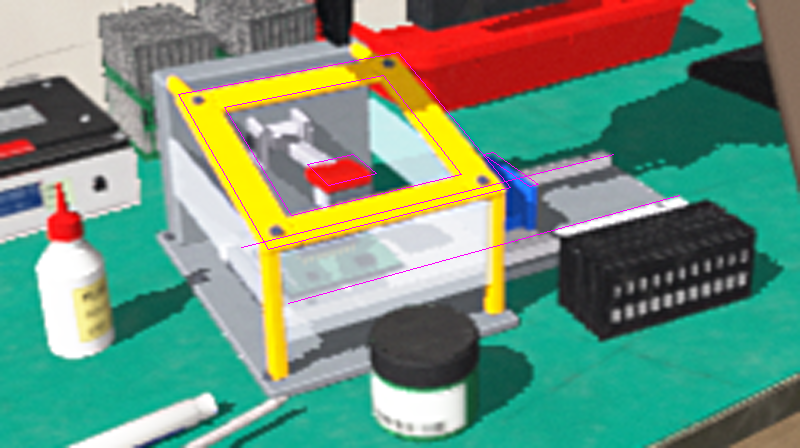

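The carrier is still home, but the gripper doesn't show in this crop. I'll check the full view before descending.

Run:
```python
from h import *
s=env.state(); print(s['t'],s['eef_pos'],proj("scene",s['eef_pos']),proj("scene",s['eef_pos']+[0,0,78]))
im=optics.read_camera("scene");cv2.imwrite("pics/s5f.png",cv2.cvtColor(im,cv2.COLOR_RGB2BGR))
```

```text
6.2833 [503.31418781 157.36304238 179.39606111] [[234.58734915 172.10623251]] [[232.59022543 131.69728603]]
```

View pics/s5f.png

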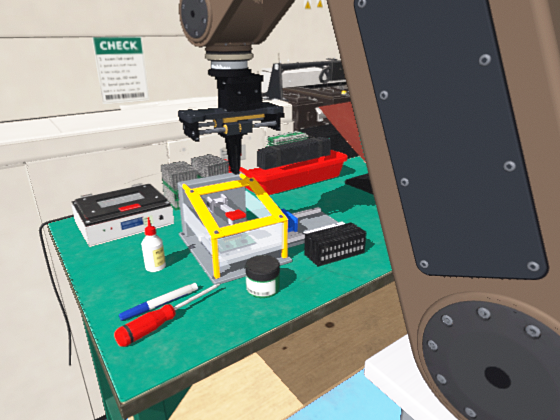

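The fingertips are at (234,173), as projected, centred over the window. Descending now.

Emit:
drive_tool:
  steps:
    - {"slide":[0,0.014,0.0005],"dr":[0,0,0],"fingers":0}
    - {"slide":[0,0.03,0.0005],"dr":[0,0,0],"fingers":0}
    - {"slide":[0,0.046,0.0005],"dr":[0,0,0],"fingers":0}
    - {"slide":[0,0.06,0.0005],"dr":[0,0,0],"fingers":0}
    - {"slide":[0,0.07,0.0005],"dr":[0,0,0],"fingers":0}

```text
t: 6.75
eef_pos: [503.1, 158.0, 108.4]
tcp_rot: [-1.571, 0.001, -0.113]
ft_force: [-0.0, -0.4, 1.2]
opening: 0.004
```

Run:
```python
from h import *
im=optics.read_camera("scene");overlay("scene",im,-145,"pics/s6.png")
goto((-30,0,70),YAW)
```

```text
target [503.2 158.1  70. ] slide [0.0007 0.0371 0.0003] dist 0.037 dr [ 0.0007 -0.008  -0.0028] t 6.8 local now [[-30.6  -0.3 107.1]] F [-0.8 -0.3 -1.3]
```

View pics/s6.png

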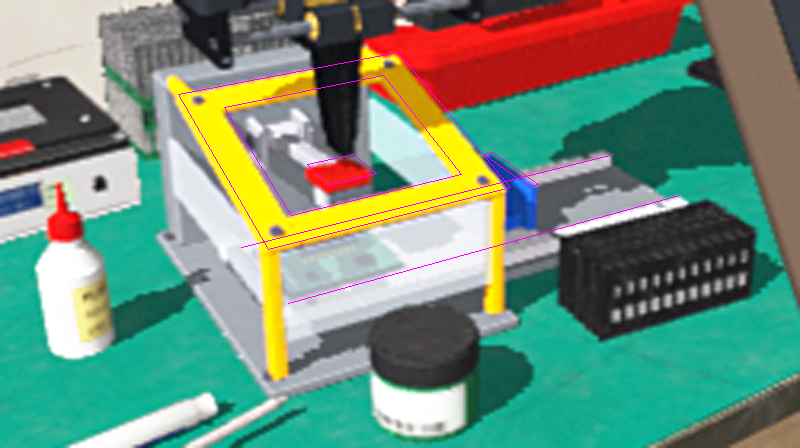

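The tip sits just above the pad, at (342,155) with clear space all round. Pressing in small steps.

Emit:
drive_tool:
  steps:
    - {"slide":[0,0.005,0],"dr":[0,0,0],"fingers":0}
    - {"slide":[0,0.01,0],"dr":[0,0,0],"fingers":0}
    - {"slide":[0,0.015,0],"dr":[0,0,0],"fingers":0}
    - {"slide":[0,0.02,0],"dr":[0,0,0],"fingers":0}
    - {"slide":[0,0.024,0],"dr":[0,0,0],"fingers":0}

```text
t: 7.22
eef_pos: [503.1, 158.4, 85.5]
tcp_rot: [-1.571, 0.0, -0.111]
ft_force: [-2.7, 0.4, 4.3]
opening: 0.003
```

Emit:
drive_tool:
  steps:
    - {"slide":[0,0.003,0],"dr":[0,0,0],"fingers":0}
    - {"slide":[0,0.006,0],"dr":[0,0,0],"fingers":0}
    - {"slide":[0,0.008,0],"dr":[0,0,0],"fingers":0}

```text
t: 7.47
eef_pos: [503.0, 158.4, 77.5]
tcp_rot: [-1.571, 0.001, -0.111]
ft_force: [-4.8, 0.7, 8.4]
opening: 0.006
```

Emit:
drive_tool:
  steps:
    - {"slide":[0,0.002,0],"dr":[0,0,0],"fingers":0}
    - {"slide":[0,0.004,0],"dr":[0,0,0],"fingers":0}
    - {"slide":[0,0.004,0],"dr":[0,0,0],"fingers":0}

```text
t: 7.72
eef_pos: [503.1, 158.3, 73.6]
tcp_rot: [-1.571, 0.0, -0.111]
ft_force: [-4.6, -0.1, 6.4]
opening: 0.009
```

Emit:
drive_tool:
  steps:
    - {"slide":[0,0.002,0],"dr":[0,0,0],"fingers":0}
    - {"slide":[0,0.003,0],"dr":[0,0,0],"fingers":0}
    - {"slide":[0,0.003,0],"dr":[0,0,0],"fingers":0}

```text
t: 7.97
eef_pos: [503.3, 158.3, 70.9]
tcp_rot: [-1.571, -0.0, -0.111]
ft_force: [-4.2, -0.6, 8.9]
opening: 0.005
```

Emit:
drive_tool:
  steps:
    - {"slide":[0,0.001,0],"dr":[0,0,0],"fingers":0}
    - {"slide":[0,0.002,0],"dr":[0,0,0],"fingers":0}
    - {"slide":[0,0.002,0],"dr":[0,0,0],"fingers":0}

```text
t: 8.22
eef_pos: [503.4, 158.4, 70.1]
tcp_rot: [-1.57, -0.001, -0.111]
ft_force: [-8.4, -0.8, 25.0]
opening: 0.0
```

Emit:
drive_tool:
  steps:
    - {"slide":[0,0.001,0],"dr":[0,0,0],"fingers":0}
    - {"slide":[0,0.001,0],"dr":[0,0,0],"fingers":0}
    - {"slide":[0,0.001,0],"dr":[0,0,0],"fingers":0}
    - {"slide":[0,0.001,0],"dr":[0,0,0],"fingers":0}

```text
t: 8.55
eef_pos: [503.4, 158.4, 69.8]
tcp_rot: [-1.57, -0.002, -0.111]
ft_force: [-11.9, -1.2, 33.3]
opening: 0.006
```

Run:
```python
from h import *
im=optics.read_camera("scene");overlay("scene",im,-145,"pics/s7.png")
goto((-30,0,112),YAW)
```

```text
target [503.2 158.1 112. ] slide [-0.0002 -0.0422 -0.0002] dist 0.042 dr [-0.0005 -0.0057  0.0018] t 8.6 local now [[-29.7   0.2  69.8]] F [-11.3  -0.7  33.4]
```

View pics/s7.png

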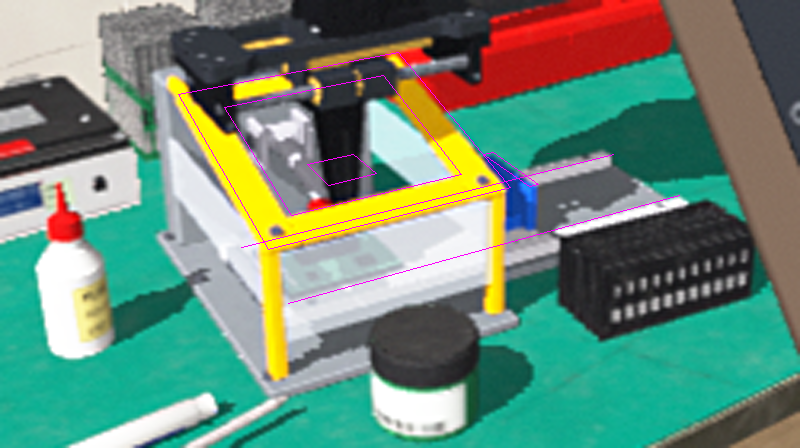

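The pad is right down at the stop (33 N, tip at z≈70) and the carrier is still home. Retracting straight up.

Emit:
drive_tool:
  steps:
    - {"slide":[0,-0.006,0],"dr":[0,0,0],"fingers":0}
    - {"slide":[0,-0.014,0],"dr":[0,0,0],"fingers":0}
    - {"slide":[0,-0.022,0],"dr":[0,0,0],"fingers":0}
    - {"slide":[0,-0.032,0],"dr":[0,0,0],"fingers":0}
    - {"slide":[0,-0.044,0],"dr":[0,0,0],"fingers":0}

```text
t: 9.02
eef_pos: [503.6, 158.3, 112.1]
tcp_rot: [-1.571, -0.0, -0.111]
ft_force: [-0.6, 0.3, 0.4]
opening: 0.003
```

Emit:
drive_tool:
  steps:
    - {"slide":[0,-0.02,0],"dr":[0,0,0],"fingers":0}
    - {"slide":[0,-0.045,0],"dr":[0,0,0],"fingers":0}
    - {"slide":[0,-0.07,0],"dr":[0,0,0],"fingers":0}
    - {"slide":[0,-0.085,0],"dr":[0,0,0],"fingers":0}
    - {"slide":[0,-0.09,0],"dr":[0,0,0],"fingers":0}

```text
t: 9.43
eef_pos: [504.3, 158.4, 204.4]
tcp_rot: [-1.57, -0.004, -0.111]
ft_force: [0.7, -0.7, -0.8]
opening: 0.003
```

Run:
```python
from h import *
im=optics.read_camera("scene");overlay("scene",im,-145,"pics/s8.png")
goto((-30,0,200),YAW)
```

```text
target [503.2 158.1 200. ] slide [-0.001   0.0038 -0.0004] dist 0.004 dr [-0.0011 -0.0058  0.0036] t 9.4833 local now [[-29.1   0.4 203.8]] F [ 0.6 -0.1  0.9]
```

View pics/s8.png

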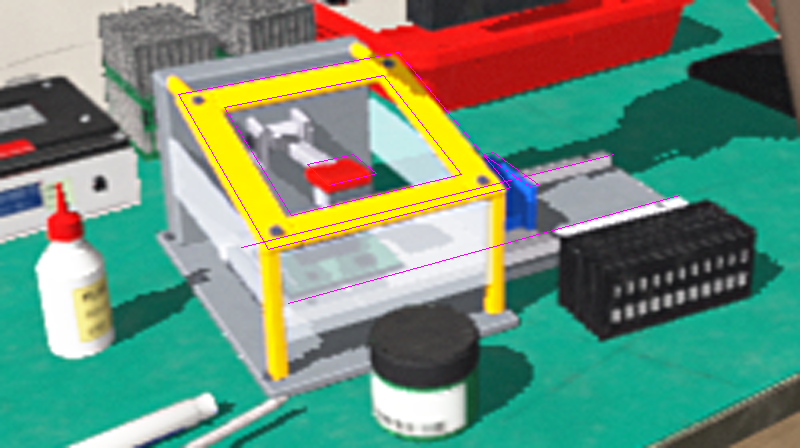

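Run:
```python
import cv2,numpy as np
a=cv2.imread("pics/s5.png");b=cv2.imread("pics/s8.png")
c=[cv2.resize(i[190:310,230:520],None,fx=2.7,fy=2.4) for i in (a,b)]
cv2.imwrite("pics/cmp.png",np.vstack(c))
```

```text
(no output)
```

View pics/cmp.png

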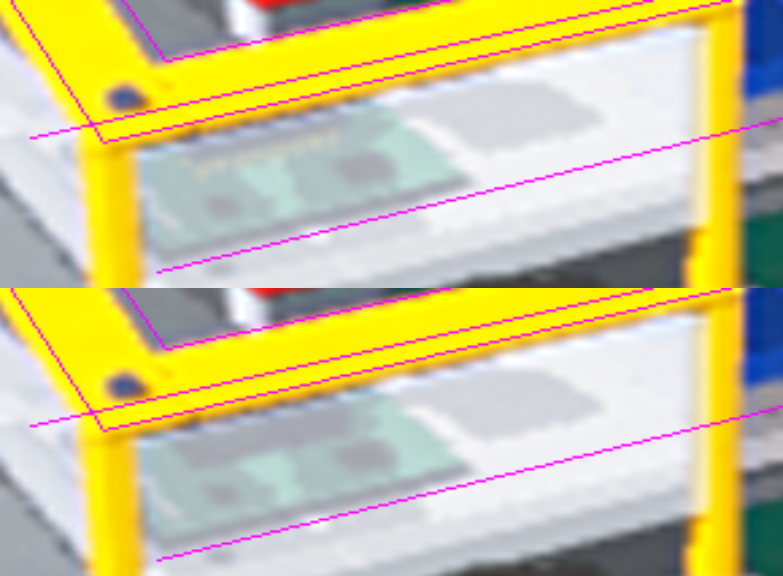

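Before pressing, gold pins showed under the connector at about (260,150). Afterwards the black body sits on the board at (270,435) and no pins show, so it is seated. Handing in.

Run:
```python
from cell import env
print(env.job_done()); s=env.state(); print(s['t'],s['ft_force'])
```

```text
the job is handed in; nothing more can be done
None
the job is handed in; nothing more can be done
```

The carrier is home, the connector is seated and the lever is back up; I handed the job in at about 9.5 s. The hand-in gives no verdict.

- **Carrier:** I pushed it by the blue tab until it met the end stop, where the force rose to 29 N at the expected home position. The last pictures show the tab where it should be, at y ≈ -145 mm in the press frame.
- **Lever and connector:** I pressed the red pad through the window down to 70 mm above the bench, reaching 33 N against its lower stop. After I let go, the lever returned to its rest position. The connector's pins were visible before the press and are hidden now.
- **Surroundings:** The guard, bottle, jar and pack look the same as at the start. The tool last stood clear, about 204 mm up, with under 1.5 N of noise on the force reading.

**Mishap and disagreement:** one move call was refused for a missing field, with no effect on the robot. The two camera views of the press differed by about 3 mm in position and 0.013 rad in angle, and I used a value between them.

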